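# Put the objectives and filter cubes back into the microscope's storage tray

### The arm

A 6-joint arm with a two-finger parallel gripper is mounted at the origin on the work surface. World frame = base frame: x ahead of the robot, y to its left, z up, the work surface at z = 0. Lengths are in m, angles in degrees, forces in N, time in s.
With the tool pointing down it reaches from about 0.325 to 0.85 m from the base axis. Payload 15.5 kg.
Tool frame: the origin (TCP) lies at the very end of the fingers, on their centre line; the grasp point (between the pads) lies arm.grip_depth behind it (arm.grip_depth is the distance from the TCP to the grasp point, in m); z points along the fingers, y is the direction in which the jaws open and shut (so a half turn about z gives the same grasp; the last joint's range is limited). The gripper opens to 91 mm and grips with 3 to 60 N. Pads are 32 mm wide; open, the fingers measure 118 mm over their backs; the gripper's body (76 mm by 178 mm) begins 60 mm behind the grasp point.
Start: joints at [71.82, 28.281, 77.091, -0, 74.628, -5.472], TCP at [0.137, 0.61, 0.214] pointing down, gripper open.
Joint ranges: [-166.48, 166.48], [-47.26, 123.95], [12.59, 153.08], [-70.14, 250.14], [6.76, 159.57], [-176.63, 176.63]. Speed limits (degrees/s): [108.29, 108.29, 147.25, 172.46, 172.46, 172.46].

### API

Orientations are given as a 3x3 rotation matrix whose columns are the frame's x, y, z axes.
In Python, from rig import arm gives the robot as it stands. Calls block until the motion is done:
- arm.move_to(position, orientation): joint-space move of the TCP to a pose.
- arm.move_l(position, orientation=None, feed=0.15): straight line of the TCP; orientation=None keeps the orientation; feed is the mean speed in m/s.
- arm.move_joints(angles): joint-space move.
- arm.grip(opening): finger opening in m; the grip force is fixed at half the most; returns when the fingers have stopped.
- arm.sleep(seconds).
- arm.solve_ik(position, orientation): joint angles nearest the present ones, or None.
- arm.snapshot(name): name is "scene" or "top" or "wrist"; returns the picture (384x512x3 uint8, red, green, blue); there is no depth.
- arm.get_calibration(name): a dict with "intrinsics" (3x3 intrinsics, pixels), "k1" (the pictures are not rectified: a ray, as slopes to the right and down, at radius r is drawn at 1 + k1 r^2 times it, then the intrinsics apply), "cam_to_world" (4x4, takes a point from camera to world coordinates). Camera axes: x right, y down, z forward; pixel columns grow to the right and rows downward; lengths in m; the calibration is good to about 2 mm. A picture is of the moment at which its call begins: read the wrist's pose just before it. get_calibration takes no time and is no camera call; for the wrist camera it gives the pose at the moment of the call.
A pose or a line that the arm cannot do raises arm.Unreachable and nothing moves.
- arm.sign_off(): hands the job in, once; it reports no verdict.
Readings, each from a call of its own:
- arm.current_t(): time.
- arm.current_joint_positions(): joint angles.
- arm.current_dq(): joint speeds.
- arm.current_tau(): joint torques, N m.
- arm.current_ee_pos(): TCP position.
- arm.current_tool_rot(): TCP orientation.
- arm.current_force(): force on the tool from outside, world axes, zero at the start.
- arm.current_torque(): the same for the moment, N m.
- arm.current_width(): finger opening in m.
Only numpy, scipy, OpenCV 4.12 (cv2) and the standard library are available. Lean on these libraries where they do the work, as an engineer would, in place of code of your own. Each camera call takes 0.05 s, during which the arm holds its last target.

### The job

The imaging session is over: put the two microscope objectives and the two filter cubes from the grey mat away in the storage tray, each objective standing upright in the round well of its own colour and each filter cube flat in the oblong bay of its own colour, filter side up. They are delicate optics: set each one down on the floor of its pocket rather than dropping it, tip nothing over, and leave the oil bottle and the hex driver where they are.

Things in the scene. Friction and masses are not known exactly. Their poses are not given: they have to be found in the camera images.
- objective_yellow: Microscope objective, silver with black knurling and a yellow ring round the shoulder, 150 g, standing nose up. 66 mm high: thread foot diameter 25 mm (up to 5 mm), flange 34 mm (5 to 10 mm), straight barrel 32 mm (10 to 46 mm; grip here), then a stepped silver nose of 24 to 16 mm. Origin: centre of the foot's underside; z up the barrel; round, so yaw is meaningless.
- objective_blue: Microscope objective, silver with black knurling and a blue ring round the shoulder, 150 g, standing nose up. 66 mm high: thread foot diameter 25 mm (up to 5 mm), flange 34 mm (5 to 10 mm), straight barrel 32 mm (10 to 46 mm; grip here), then a stepped silver nose of 24 to 16 mm. Origin: centre of the foot's underside; z up the barrel; round, so yaw is meaningless.
- cube_yellow: Fluorescence filter cube: black block with a round yellow filter (28 mm) in its top and a 25 mm one in its +x end, bare aluminium dovetail plate at its -x end; 90 g. 52 mm long (x), 36 mm wide (y; grip across these flat sides), 38 mm high. Origin: centre of the 52 x 36 mm underside; z up.
- cube_blue: Fluorescence filter cube: black block with a round blue filter (28 mm) in its top and a 25 mm one in its +x end, bare aluminium dovetail plate at its -x end; 90 g. 52 mm long (x), 36 mm wide (y; grip across these flat sides), 38 mm high. Origin: centre of the 52 x 36 mm underside; z up.
- well_yellow: Fixed light-grey insert, 88 x 88 x 16 mm, in the aluminium storage tray, with yellow strips on two edges and a yellow floor in its round well, diameter 48 mm. Origin: centre of its underside; the pocket is centred, its floor 4 mm and rim 16 mm above the origin. Inserts sit 92 mm apart, two by two. Home of the yellow objective, nose up.
- well_blue: Fixed light-grey insert, 88 x 88 x 16 mm, in the aluminium storage tray, with blue strips on two edges and a blue floor in its round well, diameter 48 mm. Origin: centre of its underside; the pocket is centred, its floor 4 mm and rim 16 mm above the origin. Inserts sit 92 mm apart, two by two. Home of the blue objective, nose up.
- bay_yellow: Fixed light-grey insert, 88 x 88 x 16 mm, in the aluminium storage tray, with yellow strips on two edges and a yellow floor in its oblong bay, 66 (x) by 50 (y) mm. Origin: centre of its underside; the pocket is centred, its floor 4 mm and rim 16 mm above the origin. Inserts sit 92 mm apart, two by two. Home of the yellow filter cube, long side along x, either way round, filter up.
- bay_blue: Fixed light-grey insert, 88 x 88 x 16 mm, in the aluminium storage tray, with blue strips on two edges and a blue floor in its oblong bay, 66 (x) by 50 (y) mm. Origin: centre of its underside; the pocket is centred, its floor 4 mm and rim 16 mm above the origin. Inserts sit 92 mm apart, two by two. Home of the blue filter cube, long side along x, either way round, filter up.
- oil_bottle: Loose amber immersion-oil bottle with black dropper cap and white label, 30 mm diameter, 72 mm high, standing on the table between the tray and the grey mat (240 mm square, 3 mm thick) that carries the loose pieces; not to be disturbed. Origin: centre of its underside.
- driver: Loose hex driver with grey handle (22 mm diameter) and thin steel shank, 178 mm long, lying beyond the mat and tray; not to be disturbed. Origin: on the table, under the joint of handle and shank; its x axis runs along it, handle to -x.
Mind the look-alikes: they are no part of the job. Leave any green look-alike of the objective_blue alone. Leave any turquoise look-alike of the cube_blue alone.

How it is judged (in metres and radians):
At the end, for the whole second after the job is handed in: Both objectives and both cubes released, at rest and upright (within 0.1 rad), each on the floor of the pocket of its own kind and colour (origin within 11 mm of the pocket's centre, underside within 3.5 mm of its floor); oil bottle and driver within 20 mm of where they were (horizontal distance between objective_yellow and well_yellow below 0.011 m and z of objective_yellow in the frame of well_yellow below 0.0075 m and angle between each of objective_yellow, objective_blue, cube_yellow, cube_blue's own z axis and vertical below 0.1 rad and linear speed of each of objective_yellow, objective_blue, cube_yellow, cube_blue below 0.02 m/s and contact force between the fingers and objective_yellow below 0.1 N and horizontal distance between objective_blue and well_blue below 0.011 m and z of objective_blue in the frame of well_blue below 0.0075 m and contact force between the fingers and objective_blue below 0.1 N and horizontal distance between cube_yellow and bay_yellow below 0.011 m and z of cube_yellow in the frame of bay_yellow below 0.0075 m and contact force between the fingers and cube_yellow below 0.1 N and horizontal distance between cube_blue and bay_blue below 0.011 m and z of cube_blue in the frame of bay_blue below 0.0075 m and contact force between the fingers and cube_blue below 0.1 N and distance of each of oil_bottle, driver from where it was at the start of the episode below 0.02 m); the robot touches nothing.
It fails at once if the oil bottle moved more than 20 mm (distance of oil_bottle from where it was at the start of the episode above 0.02 m).
It fails at once if the driver moved more than 20 mm (distance of driver from where it was at the start of the episode above 0.02 m).
It fails at once if an objective or a cube tipped over (more than 40 degrees) (angle between any of objective_yellow, objective_blue, cube_yellow, cube_blue's own z axis and vertical above 0.7 rad).
It fails at once if an objective or a cube dropped (falling free at more than 0.7 m/s, as from over 25 mm) ((linear speed of objective_yellow above 0.7 m/s and contact force between the fingers and objective_yellow below 0.1 N) or (linear speed of objective_blue above 0.7 m/s and contact force between the fingers and objective_blue below 0.1 N) or (linear speed of cube_yellow above 0.7 m/s and contact force between the fingers and cube_yellow below 0.1 N) or (linear speed of cube_blue above 0.7 m/s and contact force between the fingers and cube_blue below 0.1 N)).
It also fails if it takes over 112 s, if anything falls off the work surface, if the arm or the gripper's body presses on something with over 40 N, if the wrist force passes 120 N, or if a joint passes its speed limit or range.

## Working session

There is one attempt and no reset: what is moved stays moved. The work goes in short steps, each a Python script; the robot and the scene stay as the last script left them, time stands still between calls to the robot, and variables do not carry over. Pictures are saved under pics/ and viewed, and the job is handed in when it is done.

```bash
mkdir -p pics; ls; python3 - <<'E'
from rig import arm
import cv2,numpy as np
for n in ["scene","top","wrist"]:
    c=arm.get_calibration(n); im=arm.snapshot(n)
    cv2.imwrite(f"pics/{n}0.png",im[:,:,::-1])
    print(n,np.round(c["intrinsics"],1).tolist(),c["k1"],np.round(c["cam_to_world"],3).tolist())
print(arm.grip_depth,arm.current_t(),arm.current_tool_rot())
E
```

```text
pics
scene [[354.2, 0.0, 258.3], [0.0, 354.2, 192.5], [0.0, 0.0, 1.0]] 0.036543732893743394 [[0.802, 0.353, -0.482, 0.996], [0.597, -0.459, 0.658, -0.593], [0.011, -0.815, -0.579, 0.524], [0.0, 0.0, 0.0, 1.0]]
top [[411.2, 0.0, 251.0], [0.0, 411.2, 187.4], [0.0, 0.0, 1.0]] -0.0958928155632117 [[0.014, -0.988, 0.155, 0.434], [-1.0, -0.014, 0.001, -0.057], [0.001, -0.155, -0.988, 1.149], [0.0, 0.0, 0.0, 1.0]]
wrist [[277.3, 0.0, 256.6], [0.0, 277.3, 191.3], [0.0, 0.0, 1.0]] 0.001894862000261701 [[0.219, 0.939, 0.264, 0.062], [0.976, -0.21, -0.061, 0.627], [-0.002, 0.271, -0.963, 0.385], [0.0, 0.0, 0.0, 1.0]]
0.0188 0.15 [[-9.75505113e-01  2.19976583e-01 -2.79510758e-04]
 [ 2.19976748e-01  9.75504705e-01 -8.94768095e-04]
 [ 7.58360312e-05 -9.34336719e-04 -9.99999561e-01]]
```

View pics/top0.png

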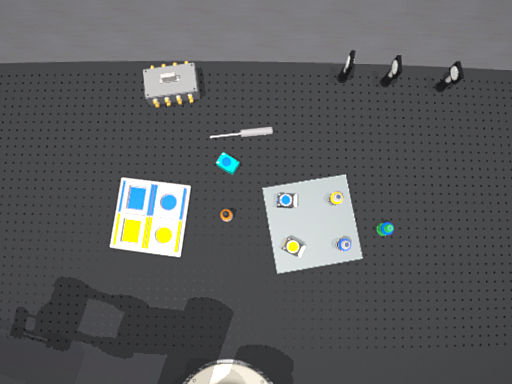

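View pics/scene0.png

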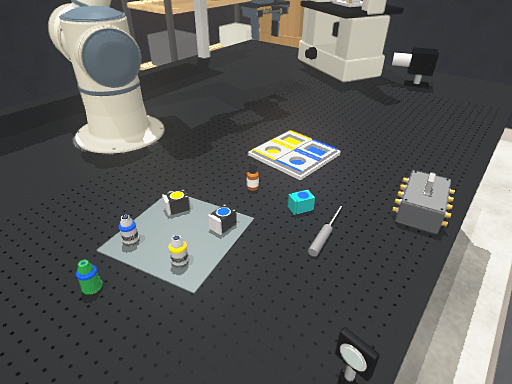

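```bash
python3 -c "
import cv2
im=cv2.imread('pics/top0.png')
cv2.imwrite('pics/top0_mat.png',cv2.resize(im[90:250,255:400],None,fx=4,fy=3.7,interpolation=cv2.INTER_CUBIC)[:600])
cv2.imwrite('pics/top0_tray.png',cv2.resize(im[90:250,120:290],None,fx=4,fy=3.7,interpolation=cv2.INTER_CUBIC)[:600])
"
python3 -c "
import cv2
im=cv2.imread('pics/top0.png')
def crop(n,u0,v0,w,h,s):
    c=cv2.resize(im[v0:v0+h,u0:u0+w],None,fx=s,fy=s,interpolation=cv2.INTER_CUBIC)
    for k in range(0,w,10): cv2.putText(c,str(u0+k),(k*s,8),0,.3,(0,255,0)); cv2.line(c,(k*s,10),(k*s,16),(0,255,0))
    for k in range(10,h,10): cv2.putText(c,str(v0+k),(0,k*s+3),0,.3,(0,255,0)); cv2.line(c,(22,k*s),(28,k*s),(0,255,0))
    cv2.imwrite('pics/'+n,c)
crop('a_mat.png',255,170,145,110,5)
crop('a_tray.png',100,170,145,95,5)
"
```

```text
(no output)
```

View pics/a_mat.png

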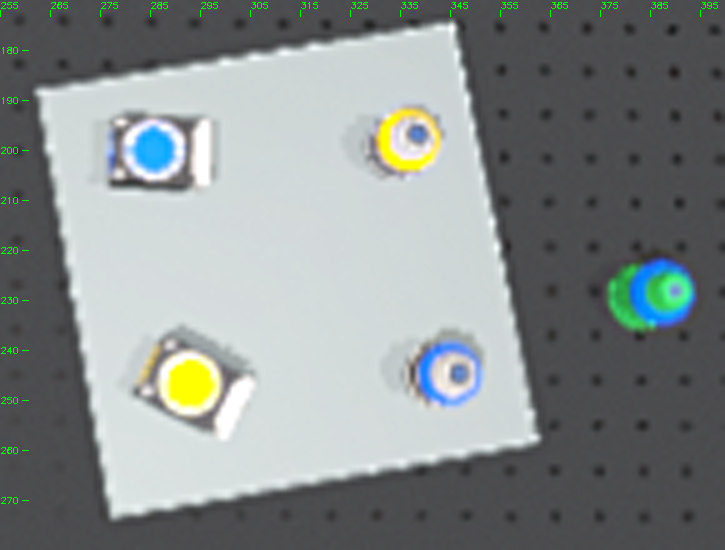

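View pics/a_tray.png

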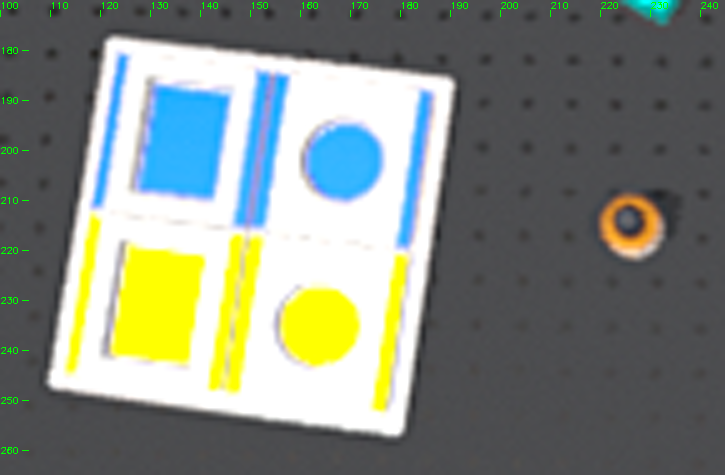

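```bash
cat > h.py <<'E'
from rig import arm
import numpy as np, cv2, json
from scipy.optimize import brentq
def ray(c,px):
    K=c["intrinsics"];d=np.array([(px[0]-K[0][2])/K[0][0],(px[1]-K[1][2])/K[1][1]])
    # cv2 model: xd = x(1+k1 r^2)
    p=cv2.undistortPoints(np.array([[px]],float),np.array(K,float),np.array([c["k1"],0,0,0,0],float)).ravel()
    T=np.array(c["cam_to_world"]);return T[:3,3],T[:3,:3]@np.array([p[0],p[1],1.])
def onz(c,px,z):
    o,d=ray(c,px);return o+d*(z-o[2])/d[2]
def proj(c,P):
    T=np.linalg.inv(np.array(c["cam_to_world"]));P=np.atleast_2d(P)
    r,_=cv2.Rodrigues(T[:3,:3])
    return cv2.projectPoints(P.astype(float),r,T[:3,3],np.array(c["intrinsics"],float),np.array([c["k1"],0,0,0,0],float))[0].reshape(-1,2)
def tri(c1,p1,c2,p2):
    o1,d1=ray(c1,p1);o2,d2=ray(c2,p2)
    A=np.stack([d1,-d2],1);s=np.linalg.lstsq(A,o2-o1,rcond=None)[0]
    a=o1+s[0]*d1;b=o2+s[1]*d2;return (a+b)/2,np.linalg.norm(a-b)
def down(deg):
    a=np.radians(deg) # jaw (y) axis direction in world
    y=np.array([np.cos(a),np.sin(a),0]);z=np.array([0,0,-1.]);x=np.cross(y,z)
    return np.stack([x,y,z],1)
def crop(im,n,u0,v0,w,h,s):
    c=cv2.resize(im[v0:v0+h,u0:u0+w,::-1],None,fx=s,fy=s,interpolation=cv2.INTER_CUBIC)
    for k in range(0,w,10):
        cv2.putText(c,str(u0+k),(k*s,8),0,.3,(0,255,0)); cv2.line(c,(k*s,10),(k*s,16),(0,255,0))
    for k in range(10,h,10):
        cv2.putText(c,str(v0+k),(0,k*s+3),0,.3,(0,255,0)); cv2.line(c,(22,k*s),(28,k*s),(0,255,0))
    cv2.imwrite('pics/'+n,c)
E
python3 - <<'E'
from h import *
c=arm.get_calibration("top")
for n,p,z in [("oy_ring",(336.5,197.8),.049),("ob_ring",(344.5,244.5),.049),("cb",(285.5,200),.041),("cy",(292.5,246.8),.041),("wb",(168,202),.012),("wy",(163,235),.012),("bb",(137,198),.012),("by",(131,231),.012),("bottle",(226,215),.07),("mat c",(311.5,223),.003),("green",(386,228),.05),("turq",(228,163),.04),("drvA",(272,131),.01),("drvB",(211,137),.01)]:
    print(n,np.round(onz(c,p,z),3))
T=np.array(c["cam_to_world"])
R=arm.current_tool_rot();W=np.array(arm.get_calibration("wrist")["cam_to_world"])
print(R.T@(W[:3,3]-arm.current_ee_pos()), R.T@W[:3,:3])
E
```

```text
oy_ring [ 0.581 -0.288  0.049]
ob_ring [ 0.456 -0.307  0.049]
cb [ 0.574 -0.15   0.041]
cy [ 0.448 -0.169  0.041]
wb [0.568 0.176 0.012]
wy [0.476 0.186 0.012]
bb [0.578 0.264 0.012]
by [0.485 0.276 0.012]
bottle [0.529 0.009 0.07 ]
mat c [ 0.515 -0.226  0.003]
green [ 0.501 -0.421  0.05 ]
turq [0.675 0.009 0.04 ]
drvA [ 0.777 -0.114  0.01 ]
drvB [0.757 0.061 0.01 ]
[ 0.07687456  0.00022105 -0.17123669] [[ 1.19172914e-03 -9.62572868e-01 -2.71020394e-01]
 [ 9.99999194e-01  1.26602965e-03 -9.93195268e-05]
 [ 4.38722137e-04 -2.71020057e-01  9.62573601e-01]]
```

```bash
python3 - <<'E'
from h import *
import pickle
D={}
for n,p in [("tray",(0.47,0.225,0.2)),("mat",(0.47,-0.226,0.2))]:
    arm.move_to(p,down(90)); arm.sleep(0.3)
    c=arm.get_calibration("wrist"); im=arm.snapshot("wrist"); D[n]=(c,im)
    cv2.imwrite(f"pics/w_{n}.png",im[:,:,::-1]); print(arm.current_t(),arm.current_ee_pos())
D["top"]=(arm.get_calibration("top"),arm.snapshot("top"))
D["scene"]=(arm.get_calibration("scene"),arm.snapshot("scene"))
pickle.dump(D,open("D.pkl","wb"))
E
```

```text
2.3417 [0.46988184 0.22523404 0.19998022]
4.3417 [ 0.47015839 -0.22565388  0.19999607]
```

View pics/w_tray.png

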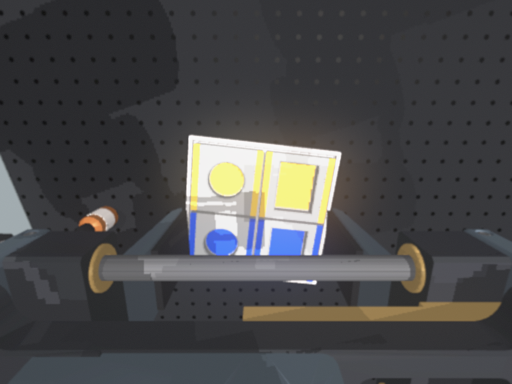

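View pics/w_mat.png

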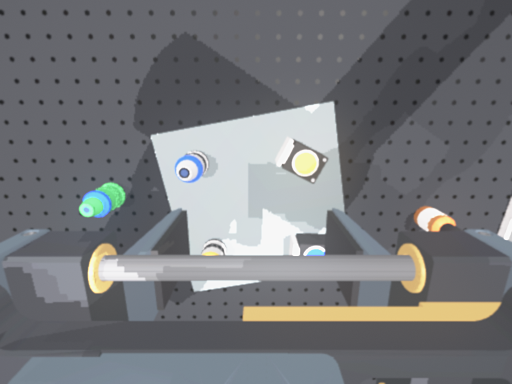

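```bash
python3 - <<'E'
from h import *
import pickle
D=pickle.load(open("D.pkl","rb"))
for n,p in [("mat2",(0.6,-0.226,0.2)),("tray2",(0.61,0.225,0.2))]:
    arm.move_to(p,down(90)); arm.sleep(0.3)
    c=arm.get_calibration("wrist"); im=arm.snapshot("wrist"); D[n]=(c,im)
    cv2.imwrite(f"pics/w_{n}.png",im[:,:,::-1]); print(arm.current_t())
crop(D["mat2"][1],"m2.png",130,60,240,180,3)
crop(D["tray2"][1],"t2.png",160,40,200,160,4)
D["top2"]=(arm.get_calibration("top"),arm.snapshot("top"))
pickle.dump(D,open("D.pkl","wb"))
E
```

```text
5.375
7.375
```

View pics/m2.png

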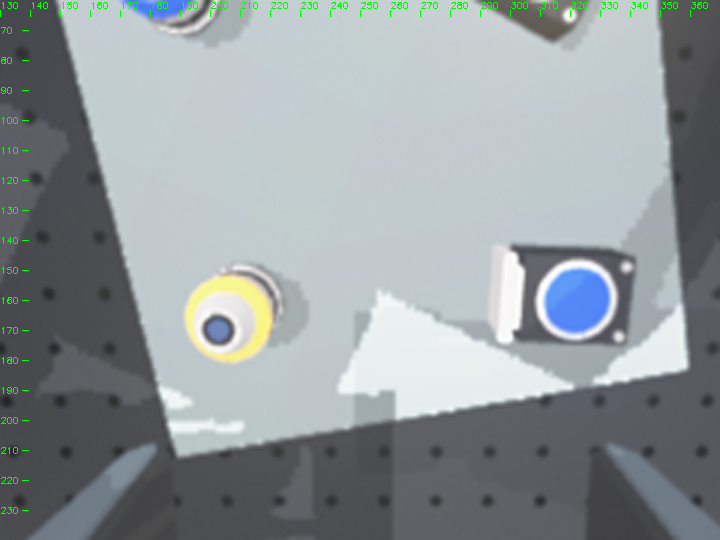

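View pics/t2.png

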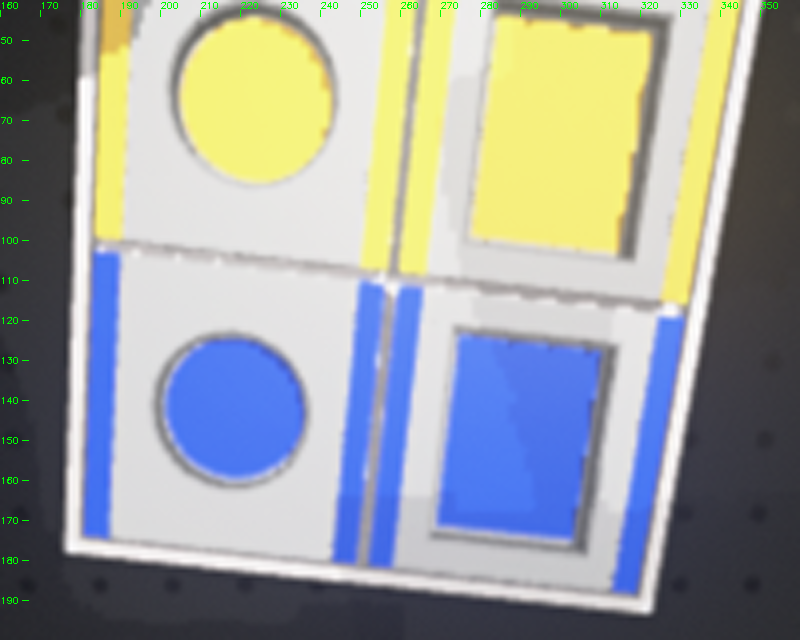

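```bash
python3 - <<'E'
from h import *
import pickle
from scipy.optimize import least_squares
D=pickle.load(open("D.pkl","rb"))
crop(D["mat"][1],"m1.png",160,100,190,130,4)
crop(D["mat2"][1],"m2b.png",130,10,240,70,3)
crop(D["tray"][1],"t1.png",180,125,170,125,4)
# layout in tray frame (tray x ~ world x, y ~ world y): wells at -y46, bays at +y46; blue +x
C={"wb":(46,-46),"wy":(-46,-46),"bb":(46,46),"by":(-46,46)}
obs=[]
def bay(n,cam,pts): # order: (sx,sy)
    for s,p in pts: obs.append((cam,np.array([C[n][0]+33*s[0],C[n][1]+25*s[1]])/1e3,p,1))
# tray2: image right=+y, image down=+x
bay("bb","tray2",[((-1,-1),(273.75,121.25)),((-1,1),(314.5,126.5)),((1,1),(306.5,178.3)),((1,-1),(267.5,174))])
bay("by","tray2",[((1,-1),(277,100)),((1,1),(318.5,105.5)),((-1,-1),(283.5,42.5)),((-1,1),(327.5,43.75))])
for n,p in [("wb",(217.9,142.4)),("wy",(223,63.8))]: obs.append(("tray2",np.array(C[n])/1e3,p,1))
for n,p in [("wb",(168.4,201.9)),("wy",(163.7,235.2))]: obs.append(("top",np.array(C[n])/1e3,p,1))
def P(q,xy):
    c,s=np.cos(q[2]),np.sin(q[2]);return np.array([q[0]+c*xy[0]-s*xy[1],q[1]+s*xy[0]+c*xy[1],q[3]])
def run(cams,fixz=None):
    o=[x for x in obs if x[0] in cams]
    def f(q):
        q=list(q)+([fixz] if fixz is not None else [])
        return np.concatenate([proj(D[x[0]][0],P(q,x[1]))[0]-x[2] for x in o])
    r=least_squares(f,[.53,.225,-.1]+([] if fixz is not None else [.02]));print(cams,fixz,np.round(r.x,4),np.round(np.abs(r.fun).max(),2),np.sqrt(np.mean(r.fun**2)))
    return r.x
q=run(["tray2","top"]);run(["tray2"]);run(["tray2"],.02);run(["top"],.02)
for n in C: print(n,np.round(P(q,np.array(C[n])/1e3),4))
E
```

```text
['tray2', 'top'] None [ 0.5286  0.2268 -0.1076  0.0176] 2.61 0.8619674112743406
['tray2'] None [ 0.5287  0.2269 -0.1065  0.0183] 2.64 0.8093621565319943
['tray2'] 0.02 [ 0.5288  0.2267 -0.1065] 2.97 0.8351656780903821
['top'] 0.02 [ 0.5255  0.2231 -0.0987] 0.11 0.07820849446228123
wb [0.5694 0.1761 0.0176]
wy [0.4779 0.186  0.0176]
bb [0.5793 0.2676 0.0176]
by [0.4878 0.2775 0.0176]
```

View pics/m1.png

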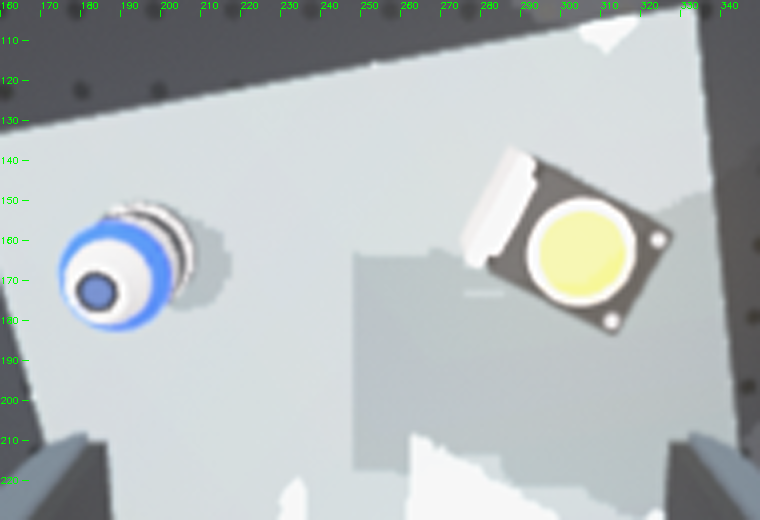

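View pics/m2b.png

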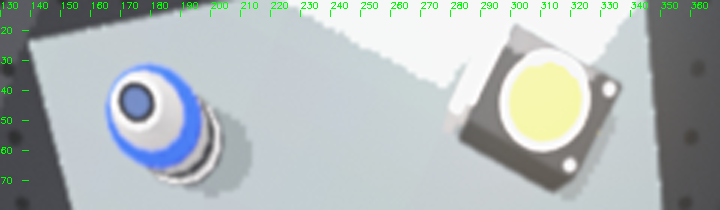

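```bash
python3 - <<'E'
from h import *
import pickle
D=pickle.load(open("D.pkl","rb"))
m,m2,top=D["mat"][0],D["mat2"][0],D["top"][0]
print("ob",onz(m,(184.2,172.8),.069),onz(m2,(175.3,43.7),.069),"tri",tri(m,(184.2,172.8),m2,(175.3,43.7)))
print("ob top tip",onz(top,(346.6,244.6),.069),"oy top",onz(top,(338.4,196.8),.069))
print("oy",onz(m2,(202.7,169.7),.069))
for n,c,f,co,dv in [("cy",m,(305.5,162.75),[(294.25,139.25),(328.25,159),(313.25,183.75),(281.75,167)],[(289,136.5),(276,164.5)]),
                 ("cb",m2,(322.3,160),[(300.7,141.7),(342,145),(340.7,175),(300.7,175)],[(296,141),(295.5,174)])]:
    w=[onz(c,p,.041)[:2] for p in co]
    print(n,"filt",onz(c,f,.041)[:2].round(4),"mean",np.mean(w,0).round(4))
    for i,j in [(0,1),(3,2),(1,2),(0,3)]:
        d=w[j]-w[i];print("  len",np.linalg.norm(d).round(4),"ang",np.degrees(np.arctan2(d[1],d[0])).round(1))
    print("  dovetail mid at z.035",np.mean([onz(c,p,.035)[:2] for p in dv],0))
print("top filters cb",onz(top,(285.8,200),.041),"cy",onz(top,(292.8,246.6),.041))
E
```

```text
ob [ 0.45721138 -0.30578588  0.069     ] [ 0.4566937  -0.30616186  0.069     ] tri (array([ 0.45696649, -0.30565392,  0.0702046 ]), np.float64(0.0003643166129681979))
ob top tip [ 0.45506689 -0.30831298  0.069     ] oy top [ 0.58115931 -0.28864822  0.069     ]
oy [ 0.58288223 -0.28576408  0.069     ]
cy filt [ 0.4505 -0.1665] mean [ 0.4502 -0.1678]
  len 0.0477 ang 60.8
  len 0.0444 ang 62.1
  len 0.0346 ang -27.9
  len 0.0359 ang -22.7
  dovetail mid at z.035 [ 0.43687294 -0.19413348]
cb filt [ 0.5765 -0.1471] mean [ 0.5758 -0.1487]
  len 0.0491 ang 85.5
  len 0.0487 ang 90.0
  len 0.0363 ang 2.3
  len 0.0402 ang 2.5
  dovetail mid at z.035 [ 0.57479123 -0.17825121]
top filters cb [ 0.57431064 -0.15075877  0.041     ] cy [ 0.4489496  -0.16977059  0.041     ]
```

```bash
cat >> h.py <<'E'
TR=(0.527,0.225,np.radians(-6.0))
def pocket(n):
    xy={"wb":(46,-46),"wy":(-46,-46),"bb":(46,46),"by":(-46,46)}[n];xy=np.array(xy)/1e3
    c,s=np.cos(TR[2]),np.sin(TR[2]);return np.array([TR[0]+c*xy[0]-s*xy[1],TR[1]+s*xy[0]+c*xy[1]])
def pick(xy,jaw,ztcp=0.019):
    R=down(jaw); arm.grip(0.07)
    arm.move_to([*xy,0.15],R); arm.move_l([*xy,0.085+0.01],R,feed=.15); arm.move_l([*xy,ztcp],R,feed=.08)
    f0=arm.current_force(); arm.grip(0.0); w=arm.current_width()
    arm.move_l([*xy,ztcp+.02],R,feed=.06);arm.move_l([*xy,0.16],R,feed=.15); arm.sleep(.2)
    print("picked w",round(w,4),round(arm.current_width(),4),"F",np.round(f0,1),np.round(arm.current_force(),1),"t",arm.current_t())
def place(xy,jaw,zfree=0.027,zmin=0.020):
    R=down(jaw); arm.move_to([*xy,0.16],R); arm.move_l([*xy,0.06],R,feed=.15); arm.move_l([*xy,zfree],R,feed=.05); arm.sleep(.2)
    f0=arm.current_force(); z=zfree
    while z>zmin:
        z-=.0007; arm.move_l([*xy,z],R,feed=.02); f=arm.current_force()
        if f[2]-f0[2]>3 or np.linalg.norm(f-f0)>8: break
    print("contact z",z,np.round(f-f0,1),arm.current_ee_pos().round(4),"t",arm.current_t())
def release(op=0.05):
    arm.grip(op); p=arm.current_ee_pos();arm.sleep(.1)
    arm.move_l([p[0],p[1],p[2]+.06],feed=.08);arm.move_l([p[0],p[1],0.17],feed=.2)
    print("rel",arm.current_width(),"t",arm.current_t())
E
python3 - <<'E'
from h import *
for n in ["wb","wy","bb","by"]: print(n,pocket(n))
pick((0.582,-0.287),-20)
cv2.imwrite("pics/g1.png",arm.snapshot("wrist")[:,:,::-1])
cv2.imwrite("pics/g1s.png",arm.snapshot("scene")[:,:,::-1])
E
```

```text
wb [0.5679397  0.17444368]
wy [0.47644368 0.1840603 ]
bb [0.57755632 0.2659397 ]
by [0.4860603  0.27555632]
picked w 0.0312 0.0311 F [-0.4  0.2  0.6] [-1.2  0.2 -0.7] t 13.75
```

View pics/g1s.png

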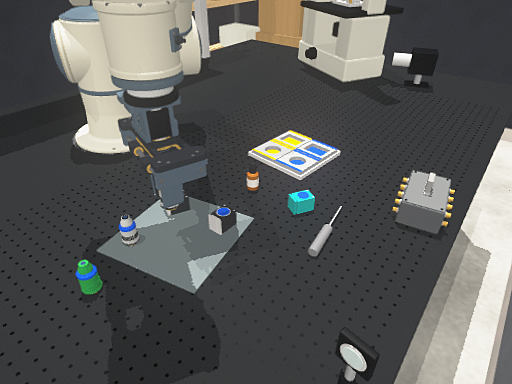

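```bash
python3 - <<'E'
from h import *
place(pocket("wy"),84)
cv2.imwrite("pics/p1.png",arm.snapshot("wrist")[:,:,::-1])
crop(arm.snapshot("scene"),"p1s.png",230,110,130,90,6)
E
```

```text
contact z 0.023500000000000004 [-1.8 -0.7 12.1] [0.4766 0.1841 0.024 ] t 18.6833
```

View pics/p1s.png

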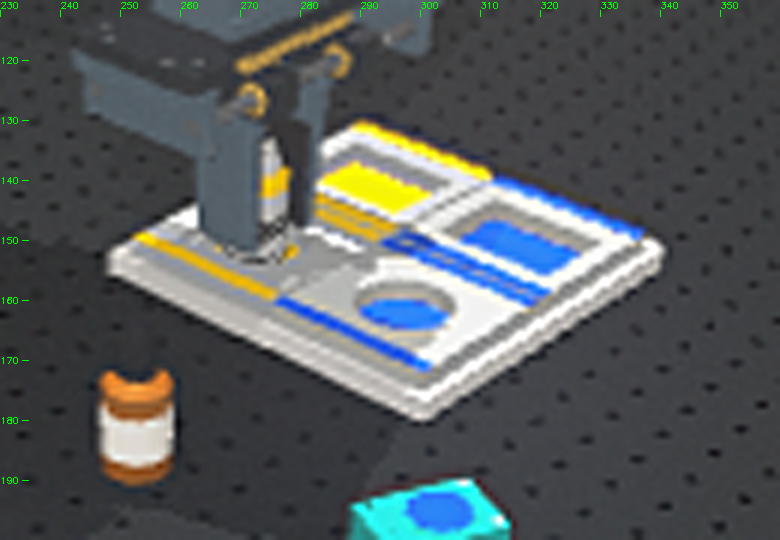

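View pics/p1.png

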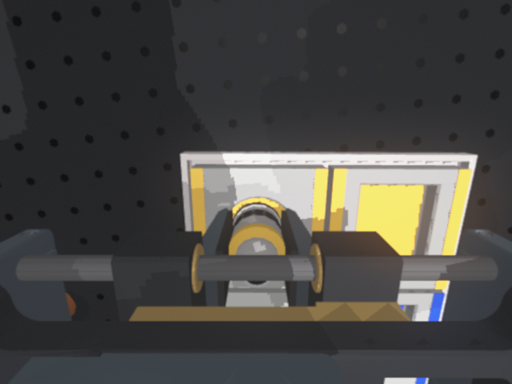

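```bash
python3 - <<'E'
from h import *
p=arm.current_ee_pos();arm.move_l([p[0],p[1],p[2]+.0003],feed=.02)
print(arm.current_force())
release()
pick((0.456,-0.307),-35)
place(pocket("wb"),84)
E
```

```text
[ 0.44769251  0.41335664 -1.53605623]
rel 0.05024911124498342 t 21.1
picked w 0.0315 0.031 F [0.2 0.1 0.2] [ 0.   1.5 -1.4] t 27.3333
contact z 0.023500000000000004 [-1.9 -1.2  9.2] [0.568  0.1745 0.024 ] t 32.2083
```

```bash
python3 - <<'E'
from h import *
p=arm.current_ee_pos();arm.move_l([p[0],p[1],p[2]+.0003],feed=.02)
release()
arm.move_to([0.5753,-0.1515,0.16],down(-2))
crop(arm.snapshot("top"),"p2t.png",100,170,130,95,6)
print(arm.current_t())
E
```

```text
rel 0.049998516959626704 t 34.525
35.8083
```

View pics/p2t.png

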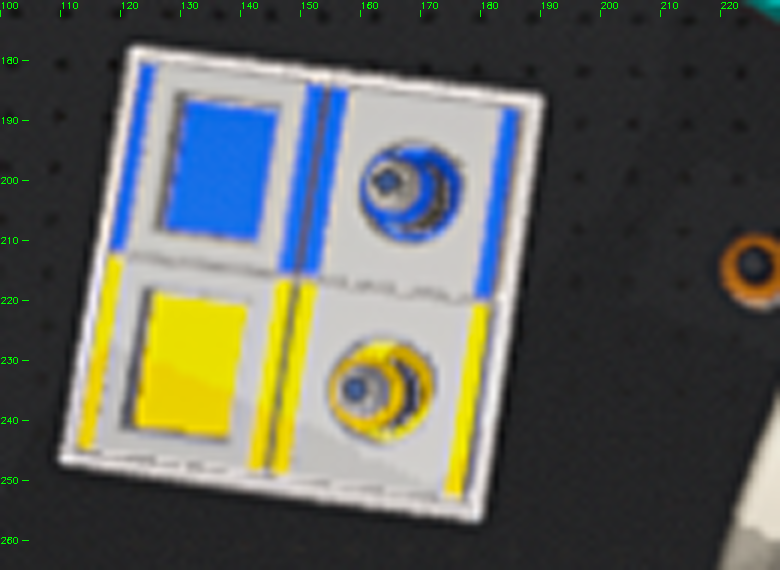

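```bash
python3 - <<'E'
from h import *
c=arm.get_calibration("top")
for n,tip,rim in [("y",(159.4,235),(163.7,235.2)),("b",(164.8,200.3),(168.4,201.9))]:
    print(n,onz(c,tip,.074)[:2]-onz(c,rim,.020)[:2])
pick((0.5753,-0.1515),-2)
place(pocket("bb"),84)
cv2.imwrite("pics/p3.png",arm.snapshot("wrist")[:,:,::-1])
crop(arm.snapshot("scene"),"p3s.png",230,110,130,90,6)
E
```

```text
y [-1.66825677e-03 -9.62370360e-05]
b [-0.00227666 -0.0012397 ]
picked w 0.0362 0.0358 F [-0.2  0.2 -0.7] [-0.3  0.4 -0.6] t 40.4417
contact z 0.023500000000000004 [-3.2 -1.6 10.2] [0.5776 0.2659 0.0241] t 45.0583
```

View pics/p3.png

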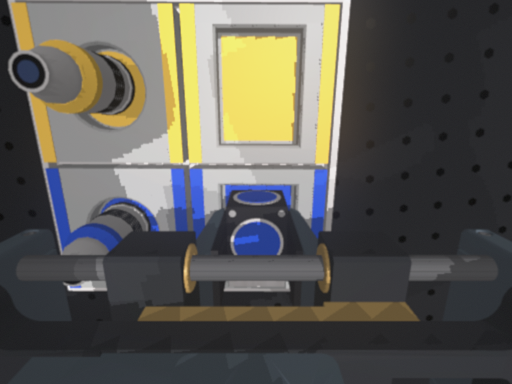

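View pics/p3s.png

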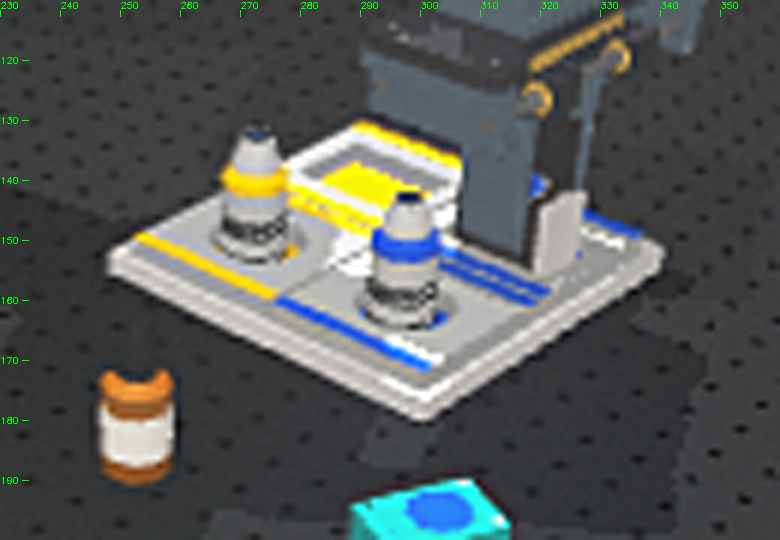

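```bash
python3 - <<'E'
from h import *
p=arm.current_ee_pos();arm.move_l([p[0],p[1],p[2]+.0003],feed=.02)
release()
pick((0.4482,-0.1707),-29)
place(pocket("by"),84)
p=arm.current_ee_pos();arm.move_l([p[0],p[1],p[2]+.0003],feed=.02)
release()
arm.move_to([0.55,-0.05,0.25],down(60)); arm.sleep(.3)
crop(arm.snapshot("top"),"p4t.png",100,170,130,95,6)
cv2.imwrite("pics/p4top.png",arm.snapshot("top")[:,:,::-1])
crop(arm.snapshot("scene"),"p4s.png",230,110,130,90,6)
print(arm.current_t(),arm.current_force())
E
```

```text
rel 0.05027168135824793 t 47.4167
picked w 0.0359 0.036 F [-1.  -0.6  0.3] [ 0.1  0.6 -0.7] t 53.4667
contact z 0.023500000000000004 [-2.5 -2.5 11.1] [0.4862 0.2756 0.024 ] t 58.1833
rel 0.04978299636690493 t 60.4417
62.1833 [-0.35987922  0.7492004   0.20905581]
```

View pics/p4t.png

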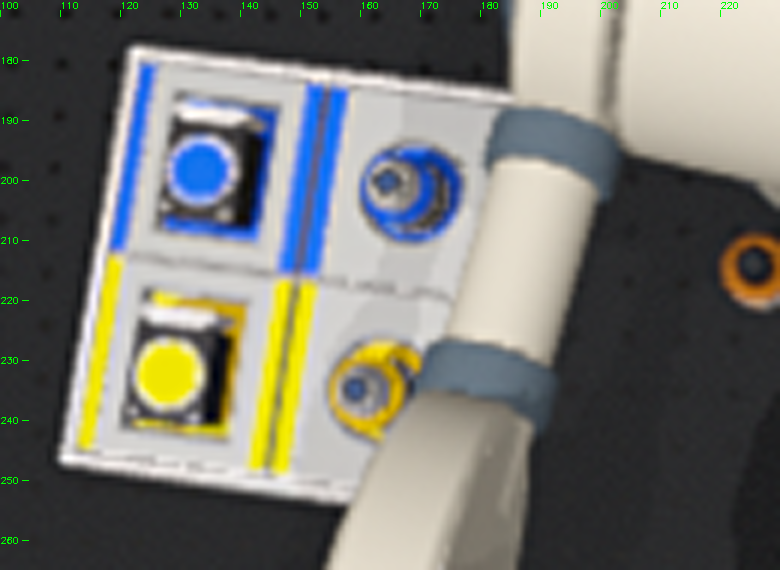

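View pics/p4s.png

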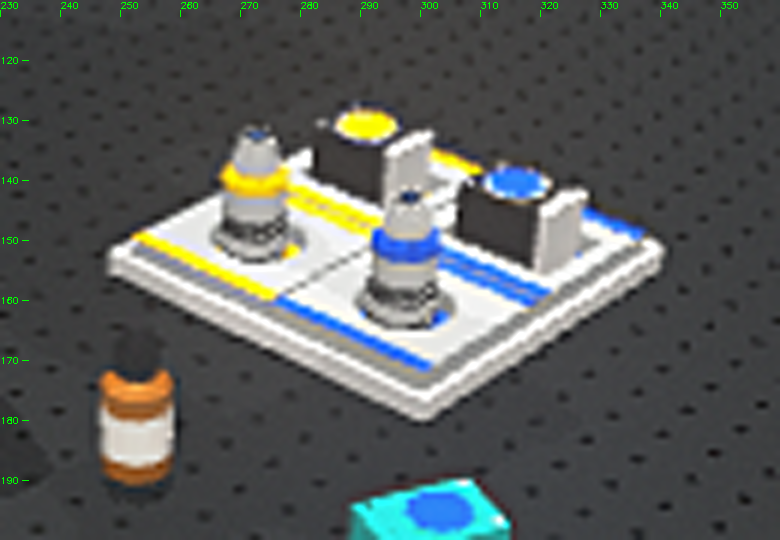

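View pics/p4top.png

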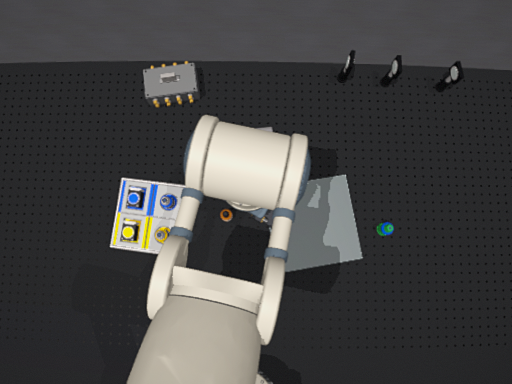

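```bash
python3 - <<'E'
from h import *
c=arm.get_calibration("top")
f={"y":((128.2,232.2),(131.0,230.8)),"b":((133.7,198.3),(137.0,197.8))}
for n,(a,b) in f.items():
    print(n,(onz(c,a,.046)[:2]-onz(c,b,.020)[:2]).round(4))
E
```

```text
y [-0.0051 -0.0002]
b [-0.0048  0.0017]
```

```bash
python3 - <<'E'
from h import *
arm.sign_off(); print(arm.current_t())
E
```

```text
the job is handed in; nothing more can be done
the job is handed in; nothing more can be done
```

I put both objectives and both filter cubes away, each in the pocket of its own colour, and handed the job in at about 62 s of the 112 s allowed. The look-alikes (a green objective and a turquoise cube), the bottle and the driver were left alone.

- **Set-down:** each piece was lowered until the force reading showed contact (9–12 N). That came at the same height in all four pockets, matching the pocket floor rather than the rim. I then raised each one 0.3 mm before letting go.
- **Position and tilt:** in the final top picture the objectives sit about 2–3 mm from the centre of their wells. The cube filters read about 5 mm off, of which I estimate 3 mm is the filter's own offset on the cube, so the cubes are about 2 mm off centre. In the top and scene pictures all four stand upright, and both cubes are filter up.
- **Disagreement:** the wrist and top cameras differed by 2–4 mm, so I used the average of the two.
- **Not fully checked:** the bottle is where it was in the last pictures. The arm hid the driver in the last top picture and I took no separate look at it, but no planned path went near it.

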